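# Enter a delivery at the warehouse desk and put the marker away

## Task

Enter the delivery on the count console: press the blue key, then the yellow key, the blue key again and then the green key, one at a time, leaving the red, white and black keys alone. Then put the orange marker, cap down as it stands, into the free cell of the blue rack, the one with the orange collar, and let go, without knocking the marker over or disturbing the pens, bottles, tape roll and stamp.

Things in the scene. Friction and masses are not known exactly. Their poses are not given: they have to be found in the camera images.
- key_blue_top (a point): centre of the top of the blue spring key, a round cap 28 mm across, 58 mm above the table when up and 10 mm above its grey 44 mm housing; pressed straight down, travel 6 mm, 5 N fully down. Six such keys in 2 rows of 3 (59 mm between rows, 60 mm between neighbours), colours shuffled, on a fixed grey console 190 x 200 x 35 mm; display strip at its far side rises to 57 mm. x, y axes along its sides
- key_yellow_top (a point): centre of the top of the yellow spring key, a round cap 28 mm across, 58 mm above the table when up and 10 mm above its grey 44 mm housing; pressed straight down, travel 6 mm, 5 N fully down. On the same console; colours change places each time
- key_green_top (a point): centre of the top of the green spring key, a round cap 28 mm across, 58 mm above the table when up and 10 mm above its grey 44 mm housing; pressed straight down, travel 6 mm, 5 N fully down. On the same console; colours change places each time
- key_red_top (a point): centre of the top of the red spring key, a round cap 28 mm across, 58 mm above the table when up and 10 mm above its grey 44 mm housing; pressed straight down, travel 6 mm, 5 N fully down. On the same console; colours change places each time
- key_white_top (a point): centre of the top of the white spring key, a round cap 28 mm across, 58 mm above the table when up and 10 mm above its grey 44 mm housing; pressed straight down, travel 6 mm, 5 N fully down. On the same console; colours change places each time
- key_black_top (a point): centre of the top of the black spring key, a round cap 28 mm across, 58 mm above the table when up and 10 mm above its grey 44 mm housing; pressed straight down, travel 6 mm, 5 N fully down. On the same console; colours change places each time
- marker: thick marker, 19 mm across, 130 mm long, orange with a black cap (lowest 48 mm), 35 g, standing free on its cap on the table at the start. Origin: centre of the cap's end face (the underside); z runs up along the marker
- collar: orange square frame, 36 mm outside, 28 mm inside, 3 mm high, around the mouth of the rack's free cell. Rack: blue, fixed, 50 (x) by 134 (y) by 85 mm high, three cells 28 mm square in a row along y, 40 mm apart, floor 6 mm above the table; pens in the other two. Origin: centre of the frame's underside, 85 mm above the table; x across the rack, y along the row
- pen_black: black pen, 15 mm across, 105 mm long, standing in another cell of the rack, about 23 mm showing above the mouth; bystander. Origin: its lower end
- pen_white: white pen, 15 mm across, 105 mm long, standing in another cell of the rack, about 23 mm showing above the mouth; bystander. Origin: its lower end
- bottle0: water bottle, 62 mm across, 190 mm tall, near the far right; bystander. Origin: centre of its underside
- bottle1: water bottle, 62 mm across, 190 mm tall, near the far left; bystander. Origin: centre of its underside
- tape: roll of amber packing tape lying flat, 100 mm across, 45 mm high; bystander. Origin: centre of its underside
- stamp: wooden hand stamp, 40 mm across, 72 mm tall, standing; bystander. Origin: centre of its underside

How it is judged:
By the outcome, as a careful person would: the job done as asked, in the order asked, and still so for the second after the job is handed in, with the robot touching nothing.
It also fails if it takes over 72 s, if anything falls off the work surface, if the arm or the gripper's body presses on something with over 40 N, if the wrist force passes 120 N, or if a joint passes its speed limit or range.

## Robot

A 6-joint arm with a two-finger parallel gripper is mounted at the origin on the work surface. World frame = base frame: x ahead of the robot, y to its left, z up, the work surface at z = 0. Lengths are in m, angles in rad, forces in N, time in s.
With the tool pointing down it reaches from about 0.375 to 0.975 m from the base axis. Payload 3.8 kg.
Tool frame: the origin (TCP) lies midway between the tips of the shut fingers; the grasp point (between the pads) lies 19 mm behind it; z points along the fingers, y is the line along which they close (so a half turn about z gives the same grasp; the last joint's range is limited). The gripper opens to 88 mm and grips with 3 to 60 N. Pads are 18 mm wide; open, the fingers measure 123 mm over their backs; the gripper's body (75 mm by 187 mm) begins 45 mm behind the grasp point.
Start: joints at [1.086, 0.264, 1.604, -0, 1.274, -0.037], TCP at [0.292, 0.608, 0.239] pointing down, gripper open.
Joint ranges: [-2.63, 2.63], [-0.94, 2.18], [0.31, 2.57], [-1.31, 4.45], [0, 2.66], [-2.55, 2.55]. Speed limits (rad/s): [2.57, 2.57, 3.14, 3.14, 3.14, 3.14].

## Interface

Orientations are given as a rotation vector (axis times angle).
In Python, from cell import manip, inverse_kinematics, cams, order gives the robot as it stands. Calls block until the motion is done:
- manip.move_pose(position, orientation): joint-space move of the TCP to a pose.
- manip.move_linear(position, rate=0.15, rot=None): straight line of the TCP; rot=None keeps the orientation; rate is the mean speed in m/s.
- manip.set_joints(angles): joint-space move.
- manip.set_gripper(opening, force=None): finger opening in m; force is the grip in N (None keeps the last); returns when the fingers have stopped.
- manip.dwell(seconds).
- inverse_kinematics(position, orientation): joint angles nearest the present ones, or None.
- manip.state(): the state.
- cams.capture(name): name is "side" or "top" or "wrist"; returns a dict with "image" (480x640x3 uint8, blue, green, red), "z_map" (480x640 float32, m along the optical axis (not along the pixel's ray), 0 where there is no reading), "intrinsics" (3x3 intrinsics, pixels), "position" and "orientation" of the camera in the world; the wrist camera has in their place "T_tool_cam" (4x4, takes a point from camera to tool coordinates, whose origin is the TCP and whose axes are the flange's). Camera axes: x right, y down, z forward; pixel columns grow to the right and rows downward; lengths in m; the calibration is good to about 2 mm. A picture is of the moment at which its call begins: read the wrist's pose just before it.
A pose or a line that the arm cannot do raises manip.IKError and nothing moves.
- order.close_job(): hands the job in; it is judged then, once.
The state is a dict: "clock": time; "joint_pos": joint angles; "joint_velocities": joint speeds; "tau": joint torques, N m; "tool_pos": TCP position; "tcp_rot": TCP orientation; "contact_force": force on the tool from outside, world axes, zero at the start; "moment": the same for the moment, N m; "gripper_width": finger opening in m; "grasp_force": force on a finger pad.
Only numpy, scipy, OpenCV 4.12 (cv2) and the standard library are available. Lean on these libraries where they do the work, as an engineer would, in place of code of your own. Each camera call takes 0.05 s, during which the arm holds its last target. There are 200 camera calls.

## Working session

There is one attempt and no reset: what is moved stays moved. The work goes in short steps, each a Python script; the robot and the scene stay as the last script left them, time stands still between calls to the robot, and variables do not carry over. Pictures are saved under pics/ and viewed, at most 10 in all, crops included, and the job is handed in when it is done.

```bash
mkdir -p pics; ls; python3 - <<'E'
from cell import manip, cams
import cv2, numpy as np
s=manip.state(); print(s['clock'],s['tool_pos'],s['tcp_rot'],s['contact_force'])
for n in ('top','side'):
    c=cams.capture(n); cv2.imwrite(f'pics/{n}.png',c['image']); np.savez(f'{n}.npz',**c)
    print(n,c['intrinsics'],c['position'],c['orientation'])
E
```

```text
pics
0.0 [0.29193966 0.60784305 0.23743151] [-0.69740414 -3.06263733  0.00328546] [-0.47845725 -0.12916735  1.06126979]
top [[483.20098938   0.         317.34695652]
 [  0.         483.20098938 240.68991552]
 [  0.           0.           1.        ]] [ 0.35103541 -0.01894484  1.04281294] [-2.07715702  2.13775523 -0.14521137]
side [[435.27270163   0.         318.21808199]
 [  0.         435.27270163 238.12936998]
 [  0.           0.           1.        ]] [0.44124369 0.62589356 0.63795049] [-0.14809302  2.81663615 -1.26453216]
```

View pics/top.png

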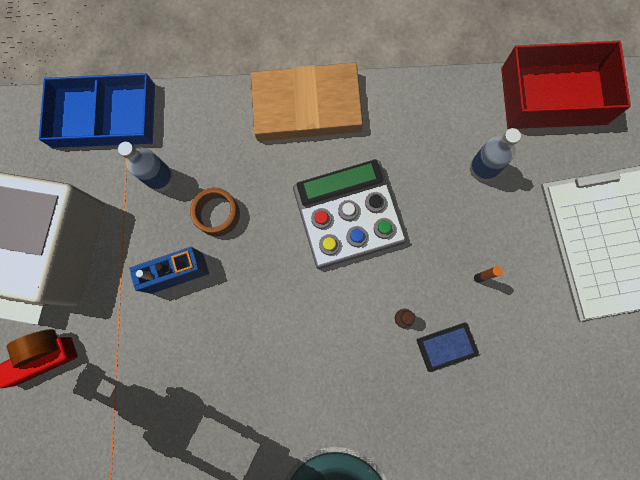

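View pics/side.png

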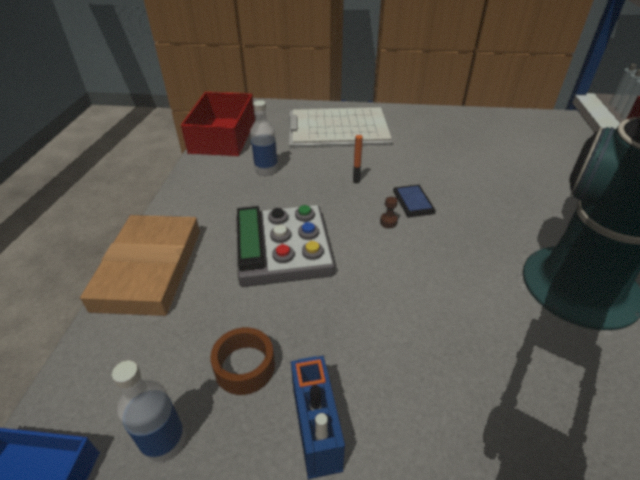

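The top view shows the keys: yellow (329,244), blue (357,236), green (385,228), red (321,217), white (349,210) and black (376,202). The collar is at about (181,261), the marker's top at (497,271) and its foot at (479,278), the stamp at (405,318) and the tape at (213,211). The side view agrees: yellow (313,248), blue (309,229), green (304,211), collar (312,373) and marker top (359,138).

```bash
cat > h.py <<'E'
import numpy as np, cv2
from scipy.spatial.transform import Rotation as R
def proj(c,uv,h):
    """pixel -> world point on plane z=h"""
    d=R.from_rotvec(c['orientation']).as_matrix()@np.linalg.inv(c['intrinsics'])@[*uv,1]
    p=np.asarray(c['position']); return p+d*(h-p[2])/d[2]
def cloud(c,Twc=None):
    v,u=np.mgrid[:480,:640]; z=c['z_map']; K=c['intrinsics']
    P=np.stack([(u-K[0,2])/K[0,0]*z,(v-K[1,2])/K[1,1]*z,z],-1)
    if Twc is None: return P@R.from_rotvec(c['orientation']).as_matrix().T+c['position']
    return P@Twc[:3,:3].T+Twc[:3,3]
E
python3 - <<'E'
from h import *
t=dict(np.load('top.npz'));s=dict(np.load('side.npz'))
np.set_printoptions(precision=4,suppress=True)
Pt,Ps=cloud(t),cloud(s)
P={'yellow':((329,244),(313,248),.058),'blue':((357,236),(309,229),.058),'green':((385,228),(304,211),.058),
'red':((321,217),(283,252),.058),'white':((349,210),(280,232),.058),'black':((376,202),(278,214),.058),'collar':((181,261),(312,373),.088),'marker':((497,271),(359,137),.13),'stamp':((405,318),(391,202),.072),'tape':((213,211),(243,360),.045)}
for n,(a,b,h) in P.items():
    print(n,proj(t,a,h),Pt[a[1],a[0]],'side',proj(s,b,h),Ps[b[1],b[0]])
for c in (t,s):
  Q=cloud(c); hsv=cv2.cvtColor(c['image'],cv2.COLOR_BGR2HSV)
  m=(hsv[...,0]<14)&(hsv[...,1]>190)&(hsv[...,2]>150)
  for lo,hi,nm in ((-.5,-.2,'marker'),(.1,.4,'collar')):
    q=Q[m&(Q[...,1]>lo)&(Q[...,1]<hi)&(Q[...,2]>.04)&(Q[...,2]<.15)]
    print(nm,len(q),q.mean(0),q.min(0),q.max(0))
    if nm=='collar': print(cv2.minAreaRect(q[q[:,2]>.08][:,:2].astype('f4')))
  k=Q[(abs(Q[...,0]-.38)<.4)&(Q[...,1]>.2)&(Q[...,1]<.45)&(abs(Q[...,2]-.085)<.004)]
  print('rack',len(k),cv2.minAreaRect(k[:,:2].astype('f4')))
b=cv2.resize(t['image'][240:300,120:215],None,fx=6,fy=6,interpolation=cv2.INTER_CUBIC);cv2.imwrite('pics/c1.png',b)
E
```

```text
yellow [ 0.5232 -0.003   0.058 ] [ 0.5229 -0.0031  0.0599] side [0.5227 0.0074 0.058 ] [0.523  0.0047 0.0555]
blue [ 0.5381 -0.0614  0.058 ] [ 0.5386 -0.0615  0.0554] side [ 0.5376 -0.0487  0.058 ] [ 0.5379 -0.0509  0.0561]
green [ 0.553  -0.1199  0.058 ] [ 0.5528 -0.1198  0.059 ] side [ 0.5557 -0.1071  0.058 ] [ 0.5556 -0.1066  0.0584]
red [0.581 0.012 0.058] [0.5811 0.012  0.0579] side [0.5792 0.0245 0.058 ] [0.5797 0.0223 0.0559]
white [ 0.594  -0.0469  0.058 ] [ 0.5941 -0.0469  0.0577] side [ 0.5953 -0.0335  0.058 ] [ 0.5957 -0.0354  0.0563]
black [ 0.6092 -0.1039  0.058 ] [ 0.609  -0.1038  0.0585] side [ 0.6098 -0.0913  0.058 ] [ 0.6103 -0.0935  0.0562]
collar [0.4928 0.2964 0.088 ] [0.4998 0.3119 0.041 ] side [0.4896 0.2966 0.088 ] [0.492  0.2806 0.0613]
marker [ 0.4492 -0.3165  0.13  ] [ 0.4494 -0.3171  0.128 ] side [ 0.4491 -0.3114  0.13  ] [ 0.4491 -0.3116  0.1299]
stamp [ 0.3679 -0.1486  0.072 ] [ 0.368  -0.1487  0.0711] side [ 0.3705 -0.1392  0.072 ] [ 0.3699 -0.1447  0.0679]
tape [0.6054 0.2439 0.045 ] [ 0.6169  0.2558 -0.0001] side [0.6033 0.2595 0.045 ] [ 0.6161  0.2306 -0.0018]
marker 284 [ 0.7579 -0.4089  0.0992] [ 0.4412 -0.4999  0.0843] [ 0.9345 -0.3082  0.1351]<stdin>:14: RuntimeWarning: Mean of empty slice.
  ret = um.true_divide(
Traceback (most recent call last):
ValueError: zero-size array to reduction operation minimum which has no identity
```

```bash
cat >> h.py <<'E'
from cell import manip, inverse_kinematics, cams
np.set_printoptions(precision=4,suppress=True)
def down(a):
    """tool pointing down with its y (closing) axis at world angle a; the half turn with smaller |q6|"""
    c=[]
    for b in (a,a+np.pi):
        y=np.array([np.cos(b),np.sin(b),0]); z=np.array([0,0,-1.])
        c.append(R.from_matrix(np.stack([np.cross(y,z),y,z],1)).as_rotvec())
    return c
def pick(p,a):
    o=[(abs(q[5]),i,r) for i,r in enumerate(down(a)) if (q:=inverse_kinematics(p,r)) is not None]
    return min(o)[2]
def wrist(name):
    s=manip.state(); c=cams.capture('wrist')
    T=np.eye(4);T[:3,:3]=R.from_rotvec(s['tcp_rot']).as_matrix();T[:3,3]=s['tool_pos']
    T=T@c['T_tool_cam']; c['position']=T[:3,3]; c['orientation']=R.from_matrix(T[:3,:3]).as_rotvec()
    cv2.imwrite(f'pics/{name}.png',c['image']); np.savez(f'{name}.npz',**c); return c
E
python3 - <<'E'
from h import *
t=dict(np.load('top.npz'));Q=cloud(t)
for nm,x0,x1,y0,y1,z in (('bottle0',.5,.8,-.4,-.2,.12),('bottle1',.55,.8,.28,.5,.12),('rack',.4,.58,.2,.45,.078)):
    m=(Q[...,0]>x0)&(Q[...,0]<x1)&(Q[...,1]>y0)&(Q[...,1]<y1)&(Q[...,2]>z)
    print(nm,m.sum(),cv2.minAreaRect(Q[m][:,:2].astype('f4')))
print(manip.state()['gripper_width'])
manip.set_gripper(0.0)
a=np.radians(16)
p=[.46,.30,.34]; manip.move_pose(p,pick(p,a)); c=wrist('wr')
p=[.54,-.06,.32]; manip.move_pose(p,pick(p,a)); c=wrist('wk')
print(manip.state()['clock'],manip.state()['joint_pos'],manip.state()['gripper_width'],c['T_tool_cam'])
E
python3 -c "
import cv2,numpy as np
cv2.imwrite('pics/both.png',cv2.resize(np.vstack([cv2.imread('pics/wr.png'),cv2.imread('pics/wk.png')]),(400,600)))"
```

```text
bottle0 821 ((0.6885040998458862, -0.34446829557418823), (0.05688546970486641, 0.0527971014380455), 41.70937728881836)
bottle1 786 ((0.6619234681129456, 0.41832613945007324), (0.05415036529302597, 0.1699584573507309), 36.713844299316406)
rack 1334 ((0.48009711503982544, 0.333680123090744), (0.05115831643342972, 0.13567915558815002), 17.28282928466797)
0.08831132875135583
4.25 [-0.1545 -0.0272  1.779   0.0005  1.3898 -0.4354] 0.00023287407905409787 [[-0.001  -0.9462 -0.3235  0.0834]
 [ 1.     -0.0013  0.0009  0.0012]
 [-0.0012 -0.3235  0.9462 -0.1448]
 [ 0.      0.      0.      1.    ]]
```

View pics/wr.png

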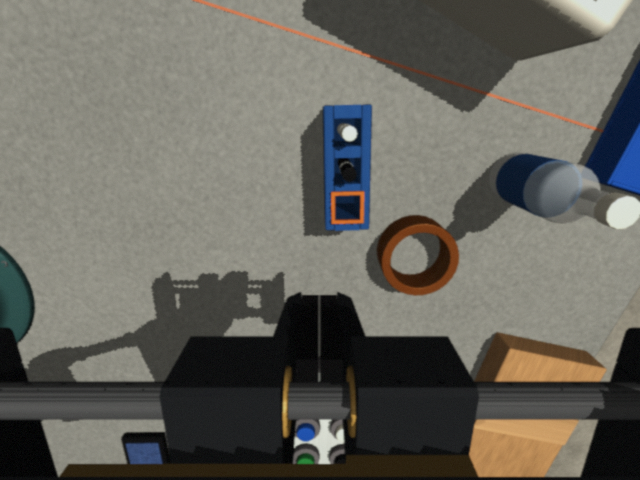

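View pics/wk.png

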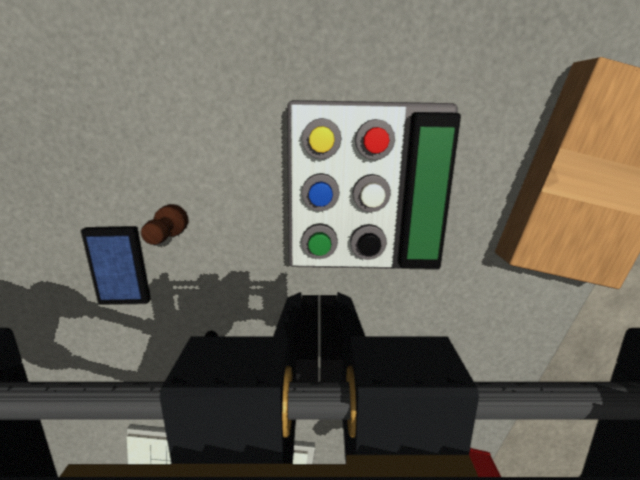

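In the wrist view of the console, yellow is at (321,139), blue (320,194), green (319,244), red (377,140), white (372,194) and black (368,244). In the wrist view of the rack, the collar centre is at (348,208), with corners (332,193) and (364,223), and the white pen's top is at (349,133).

```bash
python3 - <<'E'
from h import *
t=dict(np.load('top.npz'));s=dict(np.load('side.npz'));k=dict(np.load('wk.npz'));r=dict(np.load('wr.npz'))
for n,uv in dict(yellow=(321,139),blue=(320,194),green=(319,244),red=(377,140),white=(372,194),black=(368,244)).items():
    print(n,proj(k,uv,.058),cloud(k)[uv[1],uv[0]])
def cen(c,lo,hi,box,h):
    hsv=cv2.cvtColor(c['image'],cv2.COLOR_BGR2HSV); m=cv2.inRange(hsv,lo,hi); q=np.zeros_like(m)
    x0,x1,y0,y1=box; q[y0:y1,x0:x1]=m[y0:y1,x0:x1]; n,_,st,ce=cv2.connectedComponentsWithStats(q)
    i=1+np.argmax(st[1:,4]); return st[i,:5],ce[i],proj(c,ce[i],h)
Y=((20,120,120),(35,255,255));B=((105,120,90),(125,255,255));G=((55,100,60),(75,255,255));O=((4,150,130),(16,255,255))
print('Y',cen(k,*Y,(300,345,115,160),.058),cen(t,*Y,(315,342,230,258),.058)[2],cen(s,*Y,(295,330,235,265),.058)[1:])
print('B',cen(k,*B,(300,345,170,215),.058),cen(t,*B,(345,370,224,248),.058)[2],cen(s,*B,(295,325,218,242),.058)[1:])
print('G',cen(k,*G,(300,345,225,262),.058),cen(t,*G,(372,398,216,240),.058)[2],cen(s,*G,(290,320,200,222),.058)[1:])
print('collar wrist',proj(r,(348,208),.088),[proj(r,x,.088)[:2] for x in((332,193),(364,193),(364,223),(332,223))])
print('O wrist',cen(r,*O,(322,374,183,232),.088),'top',cen(t,*O,(165,200,243,278),.088),'side',cen(s,*O,(285,335,350,390),.088))
for c in(t,k,r):
    Q=cloud(c); m=(abs(Q[...,0]-.5)<.12)&(abs(Q[...,1]-.33)<.12)&(abs(Q[...,2]-.084)<.005)
    if m.sum()>50: print('rack',m.sum(),cv2.minAreaRect(Q[m][:,:2].astype('f4')))
    print('table',np.median(Q[...,2][abs(Q[...,2])<.02]))
E
```

```text
yellow [ 0.5282 -0.0029  0.058 ] [ 0.5283 -0.0031  0.0556]
blue [ 0.5436 -0.0602  0.058 ] [ 0.5438 -0.0609  0.0549]
green [ 0.5589 -0.1174  0.058 ] [ 0.5589 -0.1175  0.0577]
red [0.5858 0.0125 0.058 ] [0.5861 0.0125 0.0563]
white [ 0.5994 -0.0443  0.058 ] [ 0.5995 -0.0443  0.0576]
black [ 0.6139 -0.1017  0.058 ] [ 0.6142 -0.1021  0.0565]
Y (array([309, 126,  26,  27, 530], dtype=int32), array([321.3528, 138.9509]), array([ 0.5286, -0.0028,  0.058 ])) [ 0.525  -0.0024  0.058 ] (array([311.8922, 246.049 ]), array([0.5255, 0.002 , 0.058 ]))
B (array([309, 182,  24,  24, 459], dtype=int32), array([320.2331, 193.7364]), array([ 0.5438, -0.0599,  0.058 ])) [ 0.5401 -0.0604  0.058 ] (array([307.7529, 227.    ]), array([ 0.5409, -0.0548,  0.058 ]))
G (array([308, 233,  23,  22, 410], dtype=int32), array([319.0927, 243.6244]), array([ 0.5589, -0.1169,  0.058 ])) [ 0.5557 -0.118   0.058 ] (array([304.1831, 209.4507]), array([ 0.556 , -0.1125,  0.058 ]))
collar wrist [0.4961 0.2949 0.088 ] [array([0.4744, 0.3061]), array([0.5078, 0.3157]), array([0.5184, 0.2835]), array([0.4841, 0.2736])]
O wrist (array([331, 191,  33,  33, 412], dtype=int32), array([346.7864, 206.716 ]), array([0.4944, 0.2959, 0.088 ])) top (array([180, 251,   8,   4,  12], dtype=int32), array([183.4167, 252.5833]), array([0.5099, 0.2919, 0.088 ])) side (array([297, 361,  28,  25, 180], dtype=int32), array([310.2944, 373.3833]), array([0.492 , 0.2974, 0.088 ]))
rack 1078 ((0.48009711503982544, 0.333680123090744), (0.05115831643342972, 0.13567915558815002), 17.28282928466797)
table 0.0010921061536017795
table -0.001283122896044736
rack 3891 ((0.48323240876197815, 0.3328436613082886), (0.050024889409542084, 0.13421902060508728), 17.29296875)
table -0.0012508795967033914
```

```bash
cat >> h.py <<'E'
def press(x,y):
    manip.move_linear([x,y,.066],rate=.2); manip.dwell(.1); f0=manip.state()['contact_force'][2]
    for z in (.060,.056,.0535,.0515,.0505,.0495):
        manip.move_linear([x,y,z],rate=.05); s=manip.state(); f=s['contact_force'][2]-f0
        print(round(s['tool_pos'][2],4),round(f,2),end=' | ')
        if f>9: break
    manip.dwell(.15); manip.move_linear([x,y,.08],rate=.15); print(manip.state()['clock'])
E
python3 - <<'E'
from h import *
a=np.radians(15)
K=dict(y=(.5265,-.0022),b=(.5418,-.0595),g=(.557,-.117))
x,y=K['b']; manip.move_linear([x,y,.08],rate=.2,rot=pick([x,y,.08],a))
for i,c in enumerate('bybg'):
    x,y=K[c]
    if i: manip.move_linear([x,y,.08],rate=.2)
    press(x,y)
    if c=='y': cv2.imwrite('pics/pr.png',cams.capture('side')['image'][180:300,200:380])
E
```

```text
0.0597 0.39 | 0.0563 2.26 | 0.0539 3.66 | 0.0524 7.9 | 0.0523 14.44 | 7.7167
0.0598 -0.19 | 0.0564 3.67 | 0.0539 4.09 | 0.0524 8.16 | 0.0523 14.71 | 10.2833
0.0598 -0.43 | 0.0564 2.47 | 0.0539 3.05 | 0.0523 8.0 | 0.0523 14.04 | 12.9
0.0598 -1.31 | 0.0564 2.44 | 0.0539 4.47 | 0.0524 6.84 | 0.0523 13.44 | 15.4667
```

All four presses bottomed out. Now I'll look at the marker from close by.

```bash
python3 - <<'E'
from h import *
a=np.radians(16)
s=manip.state(); x,y,_=s['tool_pos']; manip.move_linear([x,y,.24],rate=.3)
p=[.45,-.38,.24]; manip.move_pose(p,pick(p,a)); manip.set_gripper(.06); c=wrist('wm')
print(manip.state()['clock'],manip.state()['joint_pos'])
Q=cloud(c); d=np.hypot(Q[...,0]-.449,Q[...,1]+.314); m=(d<.03)&(Q[...,2]>.02)
v,u=np.where(m); print(m.sum(),u.min(),u.max(),v.min(),v.max(),np.median(Q[m],0))
q=Q[m&(Q[...,2]>.123)]; print(len(q),q.min(0),q.max(0),q.mean(0))
E
```

```text
18.275 [-0.7437  0.1016  1.7919 -0.      1.2481 -1.0228]
2024 0 639 0 479 [ 0.4281 -0.2996  0.3848]
1838 [ 0.4281 -0.3268  0.1231] [ 0.4619 -0.2996  0.3848] [ 0.4363 -0.3056  0.2989]
```

View pics/wm.png

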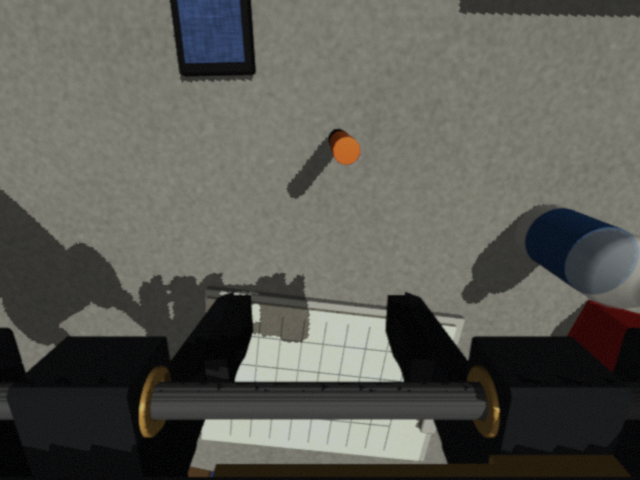

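The marker stands upright, with its top centre at (346,149). It has clear space round it.

```bash
python3 - <<'E'
from h import *
c=dict(np.load('wm.npz')); w=proj(c,(346,149),.13); print(w, cloud(c)[149,346])
x,y=w[:2]*.5+np.array([.4492,-.3145])*.5; print(x,y)
if abs(x-.449)<.01 and abs(y+.315)<.01:
    manip.move_linear([x,y,.19],rate=.25); manip.move_linear([x,y,.092],rate=.12)
    f=manip.state()['contact_force']; manip.set_gripper(.0,force=12); s=manip.state()
    print(f,s['contact_force'],s['gripper_width'],s['grasp_force'],s['clock'],s['tool_pos'])
    cc=cams.capture('side'); cv2.imwrite('pics/g.png',cv2.resize(cc['image'][60:220,260:460],None,fx=3.5,fy=3.5))
E
```

```text
[ 0.4523 -0.3166  0.13  ] [ 0.4524 -0.3167  0.1289]
0.45074365033057406 -0.3155424262644423
[-0.0095 -0.1233 -0.3214] [0.3943 0.7894 1.5234] 0.018552566079010444 12.000026009045541 20.4167 [ 0.4508 -0.3156  0.0921]
```

```bash
python3 - <<'E'
from h import *
a=np.radians(17.3)
x,y,z=manip.state()['tool_pos']; manip.move_linear([x,y,.27],rate=.2)
p=[.494,.2955,.27]; r=pick(p,a); manip.move_pose(p,r); manip.move_linear([*p[:2],.205],rate=.15)
s=manip.state(); print(s['clock'],s['joint_pos'],s['tool_pos'],s['gripper_width'],s['grasp_force'])
c=wrist('wi'); d=cams.capture('side'); np.savez('si.npz',**d)
t=cams.capture('top')
cr=cv2.resize(d['image'][290:430,250:390],(600,600),interpolation=cv2.INTER_CUBIC)
cv2.imwrite('pics/si.png',cr)
E
```

```text
24.2833 [ 0.4952  0.1012  1.8578 -0.      1.1824  0.1938] [0.4944 0.2953 0.2053] 0.018488832115423064 11.999972839839756
```

View pics/si.png

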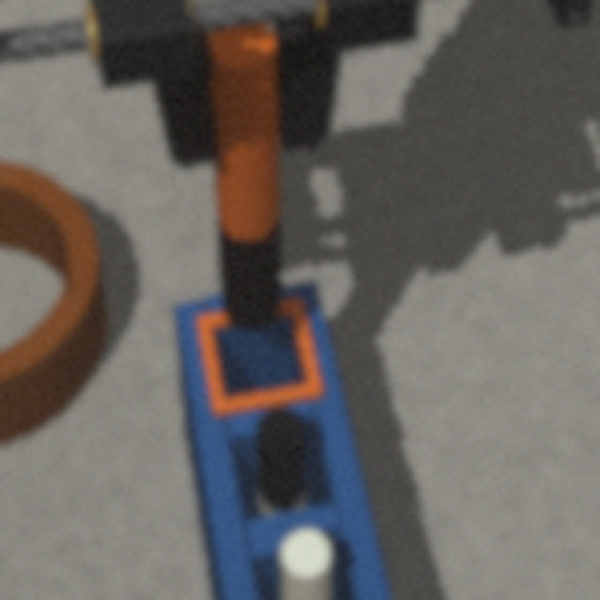

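View pics/wi.png

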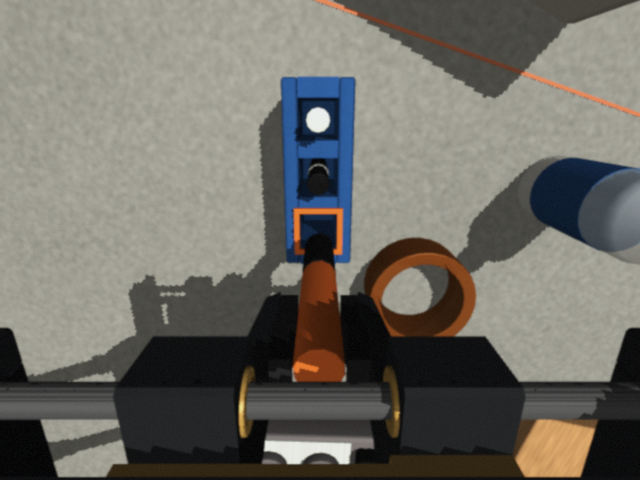

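In the side crop, the marker hangs upright with its end rim at crop (252,325) and the collar centre at crop (260,353). In the wrist view, the cap end's upper rim is at (319,235) and the collar spans (294,209) to (342,254). Next I check the offset between marker and collar in each camera separately.

```bash
python3 - <<'E'
from h import *
S=dict(np.load('si.npz'));W=dict(np.load('wi.npz'))
tp=np.array([.4944,.2953,.2053]); a=np.radians(17.3); ex=np.array([np.cos(a),np.sin(a)]);ey=np.array([-ex[1],ex[0]])
rel=lambda p:(round(1e3*float((p[:2]-tp[:2])@ex),1),round(1e3*float((p[:2]-tp[:2])@ey),1))
hb=tp[2]-.0921
sc=140/600; cs=lambda u,v:(250+u*sc,290+v*sc)
print('side collar',rel(proj(S,cs(260,353.5),.088)),[rel(proj(S,cs(*q),.088)) for q in((196,312),(308,298),(322,392),(214,412))])
print('side rim (near camera edge of end face)',rel(proj(S,cs(252,325),hb)),'centre',rel(proj(S,cs(252,298),hb)))
print('wrist collar',rel(proj(W,(318,231.5),.088)),[rel(proj(W,q,.088)) for q in((294,209),(342,209))])
print('wrist rim (far +y edge of end face)',rel(proj(W,(319,235),hb)))
def px(c,p):
    q=R.from_rotvec(c['orientation']).as_matrix().T@(np.array(p)-c['position']); q=c['intrinsics']@q; return q[:2]/q[2]
for c in(S,W):
    # outline of a vertical cylinder's end face held at the TCP
    th=np.linspace(0,6.28,60); E=np.array([px(c,[tp[0]+.0095*np.cos(t),tp[1]+.0095*np.sin(t),hb]) for t in th]); print(E.min(0),E.max(0))
print('side rim px',cs(252,325))
E
```

```text
side collar (-2.5, 1.5) [(15.8, -18.1), (-22.1, -15.9), (-19.7, 19.1), (15.8, 19.2)]
side rim (near camera edge of end face) (0.5, 6.1) centre (-1.2, -3.6)
wrist collar (0.8, -0.1) [(-16.7, 17.1), (18.3, 17.0)]
wrist rim (far +y edge of end face) (1.5, 5.4)
[301.4617 355.9273] [315.2686 368.0385]
[302.8343 229.2487] [330.8376 255.657 ]
side rim px (308.8, 365.8333333333333)
```

Both cameras show the marker end about 4 mm short along the row and about 1 mm off across it. I'll correct that and go down with a force guard.

```bash
python3 - <<'E'
from h import *
a=np.radians(17.3); ex=np.array([np.cos(a),np.sin(a)]);ey=np.array([-ex[1],ex[0]])
xy=np.array([.494,.2955])+.0042*ey-.0009*ex
manip.move_linear([*xy,.205],rate=.05); manip.dwell(.2); f0=np.array(manip.state()['contact_force'])
for z in (.19,.183,.178,.172,.165,.15,.135,.12,.11,.105,.102,.1,.099,.098):
    manip.move_linear([*xy,z],rate=.06); s=manip.state(); f=s['contact_force']-f0; print(z,s['tool_pos'],f,s['gripper_width'])
    if np.linalg.norm(f)>4: print('STOP'); break
c=wrist('wj'); d=cams.capture('side')
both=np.hstack([cv2.resize(d['image'][290:430,250:390],(400,400)),cv2.resize(c['image'][150:400,195:445],(400,400))]); cv2.imwrite('pics/wj2.png',both); print(s['clock'])
E
```

```text
0.19 [0.4913 0.2989 0.1889] [0.481  0.6097 0.8394] 0.01858296812411944
0.183 [0.4916 0.299  0.1824] [ 0.1356 -0.0443 -0.504 ] 0.01867622356236298
0.178 [0.4917 0.2991 0.1776] [ 1.455   0.475  -0.4966] 0.018426376637036244
0.172 [0.4915 0.299  0.1714] [-0.1769 -0.2634 -0.3236] 0.018609643585026567
0.165 [0.4914 0.299  0.1643] [-0.0478 -0.4325 -0.3042] 0.018661060959861912
0.15 [0.4914 0.299  0.1491] [ 1.2194  0.0863 -0.0241] 0.018584306808542336
0.135 [0.4914 0.299  0.1342] [ 0.7221  0.2327 -0.5955] 0.018464535891896332
0.12 [0.4914 0.299  0.1192] [ 0.8426 -0.4306  0.5309] 0.018365080485032426
0.11 [0.4914 0.299  0.1093] [ 0.7061  1.3186 -0.7681] 0.018421169792608674
0.105 [0.4916 0.2991 0.1046] [-0.3966  0.8273  0.1824] 0.018578842193573083
0.102 [0.4917 0.2992 0.1018] [0.742  0.2876 0.1017] 0.01832147810746882
0.1 [0.4918 0.2992 0.0999] [ 0.5914  0.5702 -0.4482] 0.018603982206995287
0.099 [0.4919 0.2992 0.0989] [ 0.1988  0.7091 -0.5428] 0.018879822784717427
0.098 [0.492  0.2993 0.0981] [-0.0771  0.3799  0.666 ] 0.018683115093995752
29.0833
```

View pics/wj2.png

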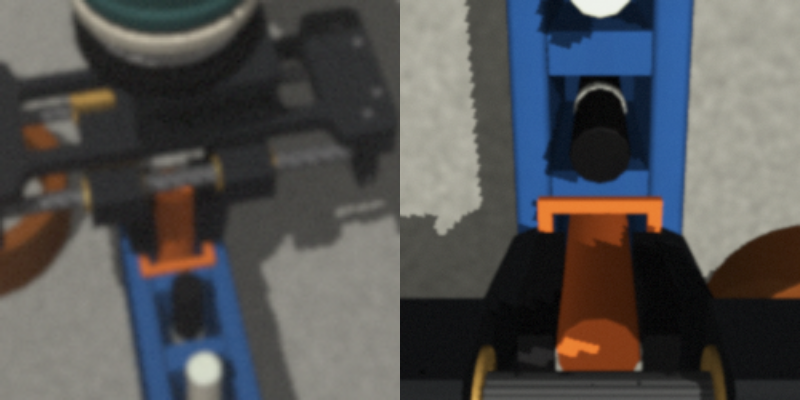

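The marker is inside the collar and clear of the pens, and nothing touched on the way down. I'll release it and back off.

```bash
python3 - <<'E'
from h import *
manip.move_linear([*manip.state()['tool_pos'][:2],.0975],rate=.03)
manip.set_gripper(.05); manip.dwell(.3)
s=manip.state(); x,y=s['tool_pos'][:2]; manip.move_linear([x,y,.15],rate=.06); manip.move_linear([x,y,.3],rate=.2)
p=[.42,.10,.3]; manip.move_pose(p,s['tcp_rot']); manip.dwell(.3)
t=cams.capture('top'); d=cams.capture('side'); print(manip.state()['clock'],manip.state()['gripper_width'])
cv2.imwrite('pics/end.png',np.hstack([cv2.resize(d['image'],(400,300)),cv2.resize(d['image'][310:460,240:390],(300,300))]))
E
```

```text
33.5417 0.05030337043297408
```

View pics/end.png

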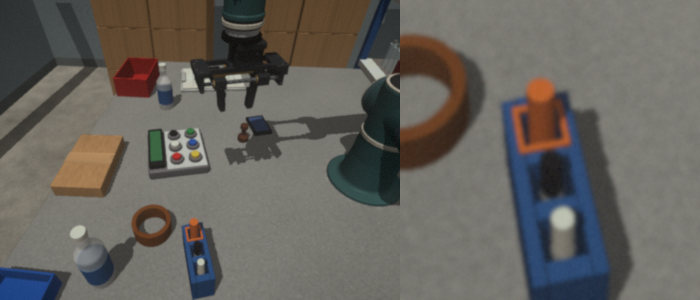

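The marker stands in the collared cell, and the pens, tape, bottles and stamp are where they were.

```bash
python3 -c "
from cell import order; print(order.close_job())"
```

```text
the job is handed in; nothing more can be done
None
```

I pressed blue, yellow, blue and green in that order, each fully down, then released the orange marker cap down in the collared cell with nothing else disturbed, and handed the job in at about 34 s; no verdict was returned.

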